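# Put the strainer and the splined reamer on the citrus juicer

### The job

Get the citrus juicer ready for the lemons: lay the slotted strainer flat in its bowl, over the spindle, then push the reamer onto the splined spindle, turning it to and fro until its teeth mesh and it drops fully home. Don't force it: lean on the parts with no more than about 4 kg. Leave the mug, the lemon and the honey jar behind the work where they are.

Things in the scene. Friction and masses are not known exactly. Their poses are not given: they have to be found in the camera images.
- juicer: cordless citrus juicer, stuck down: round steel base with a white juice bowl, 132 mm wide, rim 74 mm high. Origin: centre of its underside, on the spindle axis, z up. Handle at +x (to 104 mm from the axis, 73 mm high), pouring lip at -x. All juicer heights below are above this origin. In the bowl (inner radius 62) a flat ledge, radius 52 to 62, height 60 mm, carries the strainer
- spindle_tip (a point): top of the upright steel drive spindle, on its axis, height 124 mm. Going down: tapered nose, radius 3 mm at the tip, 9 mm at 112; plain radius 9 to 108; 6 straight spline teeth from 108 to 84 (4.8 mm wide, core radius 9, tip radius 13). Teeth angle differs each time and is not measured; friction of 0.15 N m holds the spindle at any angle
- spindle_shoulder (a point): on the spindle axis, top of its round shoulder (radius 15 mm), height 84 mm: the reamer's underside stands here when fully home. Below it a plain chimney, radius 14, rises from the bowl's floor to 82 mm
- strainer: white slotted round strainer, about 90 g, lying flat: disc 116 mm wide, 4 mm thick, rim 9.5 mm high; in the middle an upright round collar, 43 mm outside, 37 mm bore, top 20 mm above the underside: grip it there from above. Origin: centre of the underside, z up. In place its underside is on the ledge, 60 mm above the juicer's origin
- reamer: white juicing cone, about 110 g, 62 mm high, upright: twelve-sided skirt 54 mm over its flats (at 0, 30, .. degrees from its x axis) for the lowest 22 mm (grip there from above), ribbed dome above. Origin: centre of the underside, z up. Splined bore from below, 44 mm deep: 6 inward teeth 4 mm wide, tip radius 10, groove radius 14, at 30, 90, .. degrees
- reamer_bore (a point): mouth of the reamer's bore, at its origin. Unmeshed, it stops 108 mm above the juicer's origin on the tooth ends; meshed (any of 6 angles, 60 degrees apart, about 5 degrees of play either way) it slides freely down the last 24 mm to 84
- mug: white dotted mug, 93 mm high, 78 mm wide, bystander behind the work
- lemon_a: lemon, 71 x 53 x 51 mm, bystander behind the work
- honey_jar: glass jar with a red screw lid, 100 mm high, 65 mm wide, bystander behind the work

How it is judged:
By the outcome, as a careful person would: the job done as asked, in the order asked, and still so for the second after the job is handed in, with the robot touching nothing.
It also fails if it takes over 64 s, if anything falls off the work surface, if the arm or the gripper's body presses on something with over 40 N, if the wrist force passes 120 N, or if a joint passes its speed limit or range.

### The arm

A 7-joint arm with a two-finger parallel gripper is mounted at the origin on a cart in front of the work surface, level with it; the furniture and walls round the work are solid. World frame = base frame: x ahead of the robot, y to its left, z up, the work surface at z = 0. Lengths are in m, angles in degrees, forces in N, time in s.
With the tool pointing down it reaches from about 0.4 to 0.875 m from the base axis. Payload 4.4 kg.
Tool frame: the origin (TCP) lies between the finger pads; the fingertips stand 14 mm ahead of it and the grasp point (between the pads) lies 5 mm behind it (manip.tip_reach is the distance from the TCP to the fingertips, in m); z points along the fingers, y is the line along which they close (so a half turn about z gives the same grasp; the last joint's range is limited). The gripper opens to 85 mm and grips with 20 to 120 N. Pads are 22 mm wide; open, the fingers measure 114 mm over their backs; the gripper's body (76 mm by 85 mm) begins 54 mm behind the grasp point. The pads swing forward as they close: fully open they stand 13 mm farther back than shut.
Start: joints at [-70.52, 36.005, 2.206, 86.941, -1.547, 57.084, -1.146], TCP at [0.257, 0.597, 0.245] pointing down, gripper open.
Joint ranges: [-175.42, 175.42], [-21.48, 121.26], [-71.46, 75.88], [10.55, 141.38], [-63.04, 243.04], [13.31, 113.54], [-168.57, 168.57]. Speed limits (degrees/s): [147.25, 147.25, 180, 180, 180, 180, 180].

### API

Orientations are given as [roll, pitch, yaw] about the fixed x, y, z axes, in that order (R = Rz(yaw) Ry(pitch) Rx(roll)).
In Python, from station import manip gives the robot as it stands.
- The arm moves only by the shell command python3 -m creep 'ROWS' [FORCE]. ROWS is JSON, a list of rows, each a list of 3 entries, a list of its own where there are three numbers: the shift along the tool's x, y, z in units of 25 mm (1.0 is 25 mm), then the turn, a rotation vector about the tool's x, y, z in units of 5 degrees (1.0 is 5 degrees), then the opening, from -1 (shut) to 1 (fully open). In form: [[[tx, ty, tz], [wx, wy, wz], fingers], ...]. A call has exactly 8 rows; each row shifts and turns the commanded pose from where the row before left it, along the tool's axes as they then stand; what a row does not reach is not made up. A row lasts 1/8 s, in which the tool goes at most 62.5 mm and 10.7 degrees, less where a joint would pass 70% of its speed; a pose out of reach is approached as far as the arm can. A call is refused whole if a number of a shift passes 1 or a number of a turn 1, either way. A call with a gripper value outside its range is refused whole. The fingers move at their own pace and stop on an object; FORCE is the grip in N (left out, the last holds). Time passes only in rows, so rows that do not move let the fingers close, or fill a call up. It gives the time, the measured TCP pose, the force, the opening and the grip force at its end, in the units of the state.
- manip.get_state(): the state, without advancing time (a new reading comes with each control period).
- manip.capture(name): name is "scene" or "top"; returns the picture (384x512x3 uint8, blue, green, red); there is no depth.
- manip.camera_params(name): a dict with "mtx" (3x3 intrinsics, pixels), "k1" (the pictures are not rectified: a ray, as slopes to the right and down, at radius r is drawn at 1 + k1 r^2 times it, then the intrinsics apply), "view" (4x4, takes a point from world to camera coordinates). Camera axes: x right, y down, z forward; pixel columns grow to the right and rows downward; lengths in m; the calibration is good to about 2 mm. A picture is of the moment at which its call begins. camera_params takes no time and is no camera call.
- manip.hand_in(): hands the job in; it is judged then, once.
The state is a dict: "time": time; "qpos": joint angles; "qvel": joint speeds; "tau": joint torques, N m; "tool_pos": TCP position; "eef_rot": TCP orientation; "ft_force": force on the tool from outside, world axes, zero at the start; "ft_torque": the same for the moment, N m; "gripper_width": opening from 0.0 (shut) to 1.0 (fully open); "grip_force": force on a finger pad.
Only numpy, scipy, OpenCV 4.12 (cv2) and the standard library are available. Lean on these libraries where they do the work, as an engineer would, in place of code of your own. Each camera call takes 0.05 s, during which the arm holds its last target. There are 200 camera calls.

## Working session

There is one attempt and no reset: what is moved stays moved. The work goes in short steps, Python scripts to look and compute and a shell command to move; the robot and the scene stay as the last step left them, time stands still between calls to the robot, and variables do not carry over. Pictures are saved under pics/ and viewed, at most 12 in all, crops included, and the job is handed in when it is done.

```bash
mkdir -p pics; ls; python3 - <<'E'
from station import manip
import cv2,numpy as np
np.set_printoptions(precision=4,suppress=True)
for n in("scene","top"):
    cv2.imwrite(f"pics/{n}0.png",manip.capture(n)); p=manip.camera_params(n); print(n,p)
s=manip.get_state();print(s, manip.tip_reach)
E
```

```text
pics
scene {'mtx': array([[413.4558,   0.    , 262.5287],
       [  0.    , 413.4558, 189.4579],
       [  0.    ,   0.    ,   1.    ]]), 'k1': -0.040569350645733054, 'view': array([[ 0.8108, -0.585 , -0.0186, -0.5361],
       [-0.3   , -0.3882, -0.8714,  0.264 ],
       [ 0.5025,  0.7121, -0.4902,  0.845 ],
       [ 0.    ,  0.    ,  0.    ,  1.    ]])}
top {'mtx': array([[373.0307,   0.    , 256.8574],
       [  0.    , 373.0307, 193.4658],
       [  0.    ,   0.    ,   1.    ]]), 'k1': 9.875397790813455e-05, 'view': array([[ 0.103 , -0.9947, -0.003 , -0.1291],
       [-0.9704, -0.0998, -0.2197,  0.6376],
       [ 0.2183,  0.0256, -0.9756,  1.0137],
       [ 0.    ,  0.    ,  0.    ,  1.    ]])}
{'time': 0.1, 'qpos': array([-70.5174,  36.0527,   2.2024,  86.9909,  -1.5484,  57.0836,
        -1.1468]), 'qvel': array([-0.1467, -0.1367, -0.0667, -0.1539,  0.0085,  0.0649, -0.0038]), 'tau': array([  0.0034, -56.4527,   1.2309, -19.3971,   0.0114,   0.0054,
         0.    ]), 'tool_pos': array([0.2564, 0.5967, 0.2445]), 'eef_rot': array([-179.9025,   -0.0005,  156.7459]), 'ft_force': array([-0.0478,  0.192 , -0.0311]), 'ft_torque': array([ 0.012 ,  0.0239, -0.0057]), 'grip_force': 0.0, 'gripper_width': 1.0026273446633556} 0.014
```

View pics/scene0.png

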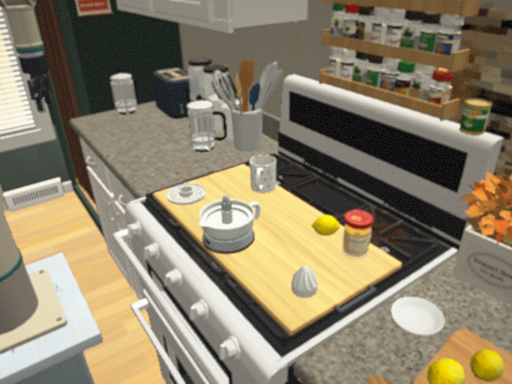

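View pics/top0.png

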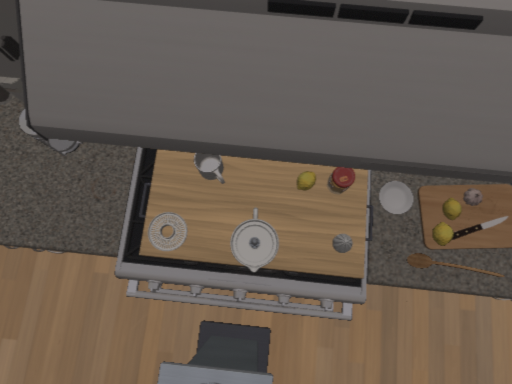

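The scene picture shows the strainer at about (187,193), the juicer at (228,225) and the reamer at (305,282). In the top picture they are at (168,231), (255,244) and (342,243). Next I'll measure them with masks.

```bash
cat > h.py <<'E'
import cv2,numpy as np
from station import manip
np.set_printoptions(precision=4,suppress=True)
def ray(n,uv):
    p=manip.camera_params(n);K,V=p["mtx"],p["view"]
    s=cv2.undistortPoints(np.array([[uv]],float),K,np.array([p["k1"],0,0,0]))[0,0]
    R=V[:3,:3]; return -R.T@V[:3,3], R.T@np.r_[s,1]
def onz(n,uv,z):
    o,d=ray(n,uv); return (o+d*(z-o[2])/d[2])[:2]
def pix(n,P):
    p=manip.camera_params(n);V=p["view"]
    return cv2.projectPoints(np.array([P],float),cv2.Rodrigues(V[:3,:3])[0],V[:3,3],p["mtx"],np.array([p["k1"],0,0,0]))[0][0,0]
def contour(img,roi,smax=90,vmin=0):
    x,y,w,h=roi; hsv=cv2.cvtColor(img[y:y+h,x:x+w],cv2.COLOR_BGR2HSV)
    m=((hsv[...,1]<smax)&(hsv[...,2]>vmin)).astype(np.uint8)*255
    cs,_=cv2.findContours(m,cv2.RETR_EXTERNAL,cv2.CHAIN_APPROX_NONE,offset=(x,y))
    return max(cs,key=cv2.contourArea)[:,0].astype(float)
def circ(P):
    A=np.c_[2*P,np.ones(len(P))]; s=np.linalg.lstsq(A,(P**2).sum(1),rcond=None)[0]
    return s[:2],np.sqrt(s[2]+s[0]**2+s[1]**2)
E
python3 - <<'E'
from h import *
t=cv2.imread("pics/top0.png");s=cv2.imread("pics/scene0.png")
for n,im,rois in(("top",t,dict(str=(140,205,58,55),jui=(225,203,58,75),rea=(325,228,35,30))),("scene",s,dict(str=(158,172,55,40),jui=(192,185,75,70),rea=(283,255,45,50)))):
    for k,r in rois.items():
        c=contour(im,r); z=dict(str=.007,jui=.074,rea=.012)[k]
        W=np.array([onz(n,p,z) for p in c]); ctr,R=circ(W); print(n,k,len(c),cv2.boundingRect(c.astype(np.int32)),ctr,R,"hullcirc",cv2.minEnclosingCircle(W.astype(np.float32)))
a=cv2.resize(t[195:285,135:365],None,fx=3.4,fy=3.4,interpolation=cv2.INTER_CUBIC)
b=cv2.resize(s[165:305,150:335],None,fx=4.2,fy=4.2,interpolation=cv2.INTER_CUBIC)[:, :780]
b=cv2.resize(s[165:305,150:335],(380,288)); 
cv2.imwrite("pics/a.png",np.vstack([a,cv2.copyMakeBorder(b,0,0,0,a.shape[1]-380,cv2.BORDER_CONSTANT)])[:600])
E
```

```text
top str 113 (147, 211, 41, 41) [0.5186 0.1957] 0.060118532020598706 hullcirc ((0.5186693072319031, 0.19572992622852325), 0.06180085614323616)
top jui 256 (225, 207, 58, 71) [ 0.4911 -0.0705] 0.08340373282610031 hullcirc ((0.4929261803627014, -0.06963550299406052), 0.11411021649837494)
top rea 57 (332, 233, 21, 20) [ 0.5374 -0.3294] 0.029424294975727697 hullcirc ((0.5377563238143921, -0.32915574312210083), 0.03148473799228668)
scene str 187 (158, 172, 55, 33) [0.5463 0.2776] 0.09325247541311615 hullcirc ((0.5401031374931335, 0.28611189126968384), 0.12851573526859283)
scene jui 187 (198, 194, 63, 59) [ 0.5048 -0.0761] 0.10048227073705208 hullcirc ((0.5061354637145996, -0.06914616376161575), 0.1283549666404724)
scene rea 84 (292, 265, 26, 33) [ 0.5594 -0.2991] 0.04055262821862383 hullcirc ((0.5600401163101196, -0.29553401470184326), 0.05266263708472252)
```

View pics/a.png

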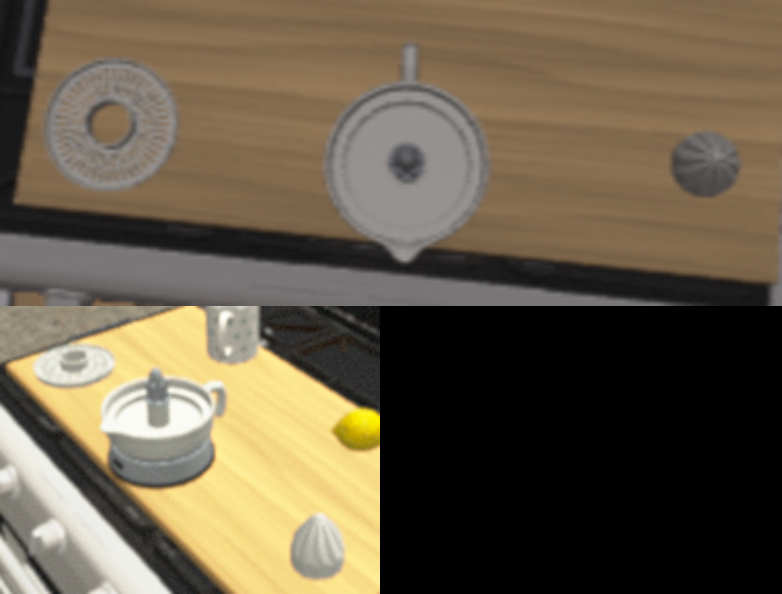

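The crop shows the strainer centred near top pixel (167.4,231.5), the juicer rim at (254.7,243.2) with its handle up (+x), and the reamer at (342.6,242.9). I'll start moving, then refine the juicer axis.

```bash
python3 -m creep '[[[-1,0,0],[0,0,1],0.45],[[-1,0,0],[0,0,1],0.45],[[-1,0,0],[0,0,1],0.45],[[-1,0,0],[0,0,1],0.45],[[-1,0,0],[0,0,1],0.45],[[-1,0,0],[0,0,1],0.45],[[-1,0,0],[0,0,1],0.45],[[-1,0,0],[0,0,1],0.45]]' 30
python3 -m creep '[[[-1,0,0],[0,0,1],0.45],[[-1,0,0],[0,0,1],0.45],[[-1,0,0],[0,0,1],0.45],[[-1,0,0],[0,0,1],0.45],[[-1,0,0],[0,0,1],0.45],[[0,0,0],[0,0,0.35],0.45],[[0,0,0],[0,0,0],0.45],[[0,0,0],[0,0,0],0.45]]'
cat >> h.py <<'E'
def go(x,y,z,yaw=None):
    from scipy.spatial.transform import Rotation as Ro
    s=manip.get_state(); R=Ro.from_euler('xyz',s["eef_rot"],degrees=True)
    print("t",s["time"],"pos",s["tool_pos"],s["eef_rot"],"F",s["ft_force"],"w",s["gripper_width"],"grip",s["grip_force"],"q7",s["qpos"][6])
    print("units",R.inv().apply(np.array([x,y,z])-s["tool_pos"])/.025, "tilt fix", (R.inv()*Ro.from_euler('xyz',[180,0,90 if yaw is None else yaw],degrees=True)).as_rotvec(degrees=True)/5)
E
python3 - <<'E'
from h import *
t=cv2.imread("pics/top0.png");s=cv2.imread("pics/scene0.png")
c=contour(t,(225,203,58,75)); W=np.array([onz("top",p,.074) for p in c]); ctr=onz("top",(254.7,243.2),.074);print(ctr)
for i in range(8):
    d=np.linalg.norm(W-ctr,axis=1); k=abs(d-.067)<(.012 if i<2 else .003); ctr,R=circ(W[k]); print(k.sum(),ctr,R)
# spindle tip from two views
(o1,d1),(o2,d2)=ray("top",(254.7,242)),ray("scene",(226.4,196.3))
k=np.linalg.lstsq(np.c_[d1,-d2],o2-o1,rcond=None)[0]; print("tip",o1+d1*k[0],o2+d2*k[1], onz("scene",(226.4,196.3),.124))
for r,P in dict(s=(.5186,.1957,.02),r=(.5375,-.3292,.062),rb=(.5375,-.3292,0),j=(*ctr,.124)).items(): print(r,pix("scene",P),pix("top",P))
go(.5186,.1957,.1)
E
```

```text
time: 1.1
tool_pos: [0.4059, 0.4679, 0.2453]
eef_rot: [-180.0, -0.0, 116.4]
ft_force: [0.1, -0.4, 0.8]
gripper_width: 0.724
grip_force: 0.0
time: 2.1
tool_pos: [0.4404, 0.3517, 0.2452]
eef_rot: [-180.0, -0.0, 90.1]
ft_force: [-0.9, -0.4, -0.6]
gripper_width: 0.726
grip_force: 0.0
[ 0.5035 -0.0718]
133 [ 0.5041 -0.0705] 0.07003792786820243
132 [ 0.5042 -0.0704] 0.06994634629813513
89 [ 0.5047 -0.0704] 0.0688997971132789
95 [ 0.5048 -0.0704] 0.06895218266582714
96 [ 0.5049 -0.0704] 0.0689565808680461
94 [ 0.505  -0.0705] 0.06892331326885673
95 [ 0.505  -0.0705] 0.06893312316623317
95 [ 0.505  -0.0705] 0.06893312316623317
tip [ 0.5005 -0.0727  0.1436] [ 0.5052 -0.0751  0.144 ] [ 0.5222 -0.045 ]
s [185.4994 194.4873] [166.1825 230.4864]
r [306.7589 275.1091] [345.8994 240.9593]
rb [305.7283 297.3521] [341.1639 242.9274]
j [225.8432 202.776 ] [254.1268 240.9004]
t 2.1 pos [0.4404 0.3517 0.2452] [-179.9891   -0.0398   90.1157] F [-0.8601 -0.3725 -0.6372] w 0.7258764365184383 grip 0.0 q7 -28.293815832097028
units [-6.2502  3.1176  5.8034] tilt fix [-0.0022 -0.008   0.0231]
```

The scene and top views disagree by 7-10 px vertically, so one of them is biased. I'll bring the gripper over the strainer and use its known pose as a check.

```bash
python3 -m creep '[[[-0.8,0.4,0.3],[0,0,0],0.45],[[-0.8,0.4,0.3],[0,0,0],0.45],[[-0.8,0.4,0.3],[0,0,0],0.45],[[-0.8,0.4,0.3],[0,0,0],0.45],[[-0.8,0.4,0.3],[0,0,0],0.45],[[-0.8,0.4,0.3],[0,0,0],0.45],[[-0.8,0.4,0.3],[0,0,0],0.45],[[-0.65,0.3,0.3],[0,0,0],0.45]]'
python3 - <<'E'
from h import *
t=manip.capture("top");s=manip.capture("scene")
go(.5186,.1957,.1)
p=manip.get_state()["tool_pos"]
for n in("top","scene"): print(n,pix(n,p+[0,0,-.014]),pix(n,p+[0,0,-.002]),[pix(n,p+[d,0,-.008]) for d in(-.045,.045)])
a=cv2.resize(t[200:270,120:220],None,fx=4,fy=4,interpolation=cv2.INTER_CUBIC)
b=cv2.resize(s[110:230,140:240],None,fx=4,fy=4,interpolation=cv2.INTER_CUBIC)
cv2.imwrite("pics/b.png",np.hstack([b,cv2.copyMakeBorder(a,0,200,0,0,cv2.BORDER_CONSTANT)]))
E
```

```text
time: 3.1
tool_pos: [0.5188, 0.1941, 0.1849]
eef_rot: [180.0, -0.0, 90.0]
ft_force: [0.2, 0.3, -1.0]
gripper_width: 0.727
grip_force: 0.0
t 3.2 pos [0.5188 0.1922 0.1846] [-179.9613    0.087    89.8426] F [-0.1652  0.1383 -0.2615] w 0.7246629164809139 grip 0.0 q7 -8.703633403811844
units [ 0.1454 -0.0049  3.3833] tilt fix [-0.0078  0.0174 -0.0315]
top [153.5591 223.408 ] [152.277  222.7442] [array([150.0264, 240.5363]), array([155.7588, 205.9737])]
scene [180.2638 148.5603] [179.7725 144.6141] [array([165.1435, 150.6737]), array([194.3463, 142.6678])]
```

View pics/b.png

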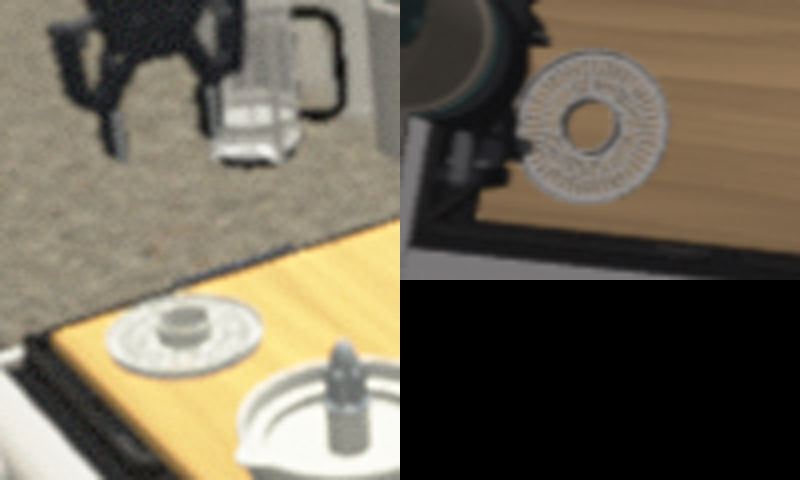

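```bash
cat >> h.py <<'E'
def tri(ut,us):
    (o1,d1),(o2,d2)=ray("top",ut),ray("scene",us)
    k=np.linalg.lstsq(np.c_[d1,-d2],o2-o1,rcond=None)[0]; a,b=o1+d1*k[0],o2+d2*k[1]; return (a+b)/2,np.linalg.norm(a-b)
E
python3 - <<'E'
from h import *
print("collar",tri((167.75,231.5),(186.4,189)))
print("corner",tri((139.5,255),(152.5,193)))
print("tip",tri((254.5,241.5),(226.2,196)))
print("apex",tri((346.2,240.6),(305.5,266)))
for zs in (0,.01,.02,.025):
  print(zs,onz("top",(167.6,231.5),zs+.008),onz("top",(254.4,242.5),zs+.074),onz("top",(342.3,242.7),zs+.012),"scene:",onz("scene",(186.4,189),zs+.02),onz("scene",(226.2,195.5),zs+.124),onz("scene",(305.5,265.5),zs+.062))
E
```

```text
collar (array([0.5158, 0.1833, 0.045 ]), np.float64(0.004597395843446151))
corner (array([0.4401, 0.2611, 0.0228]), np.float64(0.0023950469342780257))
tip (array([ 0.5035, -0.073 ,  0.144 ]), np.float64(0.004158568842558522))
apex (array([ 0.5362, -0.3252,  0.084 ]), np.float64(0.0005544316776043539))
0 [0.5172 0.1941] [ 0.5053 -0.0707] [ 0.5372 -0.33  ] scene: [0.5361 0.2246] [ 0.5238 -0.0414] [ 0.5555 -0.3045]
0.01 [0.5162 0.1915] [ 0.5044 -0.0709] [ 0.536  -0.3278] scene: [0.5288 0.2077] [ 0.5153 -0.0565] [ 0.5473 -0.3134]
0.02 [0.5153 0.189 ] [ 0.5035 -0.0711] [ 0.5349 -0.3257] scene: [0.5215 0.1908] [ 0.5068 -0.0716] [ 0.5392 -0.3223]
0.025 [0.5148 0.1877] [ 0.5031 -0.0712] [ 0.5343 -0.3246] scene: [0.5179 0.1823] [ 0.5025 -0.0792] [ 0.5351 -0.3267]
```

Triangulated heights agree that the board top is at about z = 0.021 (strainer (0.5165,0.1895), juicer (0.504,-0.0715), reamer (0.5355,-0.3256)). I'll descend on the strainer collar.

```bash
python3 -m creep '[[[-0.1,-0.1,0.9],[0,0,0],0.45],[[0,0,0.9],[0,0,0],0.45],[[0,0,0.9],[0,0,0],0.45],[[0,0,0.9],[0,0,0],0.45],[[0,0,0.9],[0,0,0],0.45],[[0,0,0.6],[0,0,0],0.45],[[0,0,0],[0,0,0],0.45],[[0,0,0],[0,0,0],0.45]]'
python3 -m creep '[[[0,0,0.15],[0,0,0],0.45],[[0,0,0.15],[0,0,0],0.45],[[0,0,0.1],[0,0,0],0.45],[[0,0,0.1],[0,0,0],0.45],[[0,0,0],[0,0,0],0.45],[[0,0,0],[0,0,0],0.45],[[0,0,0],[0,0,0],0.45],[[0,0,0],[0,0,0],0.45]]'
python3 - <<'E'
from h import *
go(.5165,.1895,.043)
s=manip.capture("scene")
cv2.imwrite("pics/c.png",cv2.resize(s[110:230,140:280],None,fx=4,fy=4,interpolation=cv2.INTER_CUBIC))
E
```

```text
time: 4.2
tool_pos: [0.5163, 0.1921, 0.0584]
eef_rot: [179.9, -0.0, 90.0]
ft_force: [0.3, -0.3, -0.1]
gripper_width: 0.725
grip_force: 0.0
time: 5.2
tool_pos: [0.5159, 0.1918, 0.0454]
eef_rot: [180.0, -0.0, 90.0]
ft_force: [0.0, -0.0, 1.1]
gripper_width: 0.725
grip_force: 0.0
t 5.2 pos [0.5159 0.1918 0.0454] [179.9938  -0.0072  89.9982] F [ 0.0485 -0.0491  1.1429] w 0.7253101101322559 grip 0.0 q7 -4.022870973368431
units [-0.0908  0.0258  0.0955] tilt fix [ 0.0012 -0.0014 -0.0004]
```

View pics/c.png

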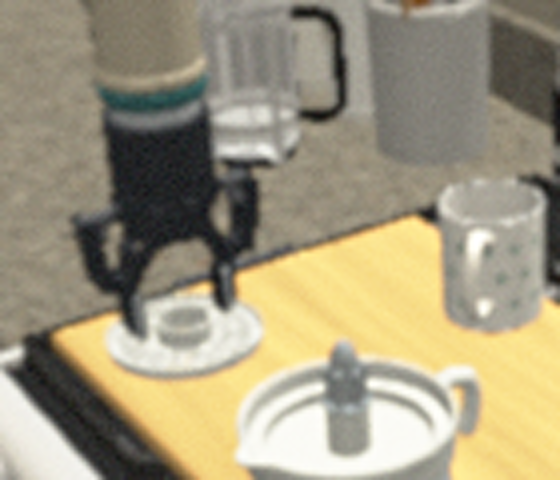

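The fingers straddle the collar (collar centre near crop (186,316), fingertip midpoint near (180,320)), so they are 3-4 mm too far to +y. I'll nudge them and grip.

```bash
python3 -m creep '[[[-0.15,0,0],[0,0,0],0.45],[[0,0,0.1],[0,0,0],0.45],[[0,0,0],[0,0,0],0.1],[[0,0,0],[0,0,0],-0.1],[[0,0,0],[0,0,0],-0.3],[[0,0,0],[0,0,0],-0.5],[[0,0,0],[0,0,0],-0.5],[[0,0,0],[0,0,0],-0.5]]' 40
python3 -m creep '[[[0,0,0],[0,0,0],-0.5],[[0,0,-0.5],[0,0,0],-0.5],[[0,0,-0.8],[0,0,0],-0.5],[[0,0,-0.8],[0,0,0],-0.5],[[0,0,-0.8],[0,0,0],-0.5],[[0,0,-0.8],[0,0,0],-0.5],[[0,0,-0.8],[0,0,0],-0.5],[[0,0,-0.8],[0,0,0],-0.5]]'
python3 - <<'E'
from h import *
go(.504,.02,.19)
s=manip.capture("scene"); t=manip.capture("top"); p=manip.get_state()["tool_pos"]
print(pix("scene",p+[0,0,-.025]),pix("top",p+[0,0,-.025]))
cv2.imwrite("pics/d.png",np.hstack([cv2.resize(x,None,fx=4,fy=4,interpolation=cv2.INTER_CUBIC) for x in(s[80:200,140:240],t[190:310,110:210])]))
E
```

```text
time: 6.25
tool_pos: [0.5158, 0.188, 0.0429]
eef_rot: [-180.0, -0.0, 90.0]
ft_force: [-0.6, -0.5, 3.6]
gripper_width: 0.486
grip_force: 40.7
time: 7.25
tool_pos: [0.5156, 0.1881, 0.1764]
eef_rot: [180.0, -0.0, 90.0]
ft_force: [0.5, -1.1, -0.2]
gripper_width: 0.486
grip_force: 40.9
t 7.25 pos [0.5156 0.1881 0.1764] [179.993   -0.0088  90.0036] F [ 0.4807 -1.0818 -0.2216] w 0.48569423470559403 grip 40.905292925890535 q7 -7.744908634521585
units [-6.7225 -0.4647 -0.546 ] tilt fix [ 0.0014 -0.0018  0.0007]
[181.0557 155.0086] [156.7305 225.134 ]
```

View pics/d.png

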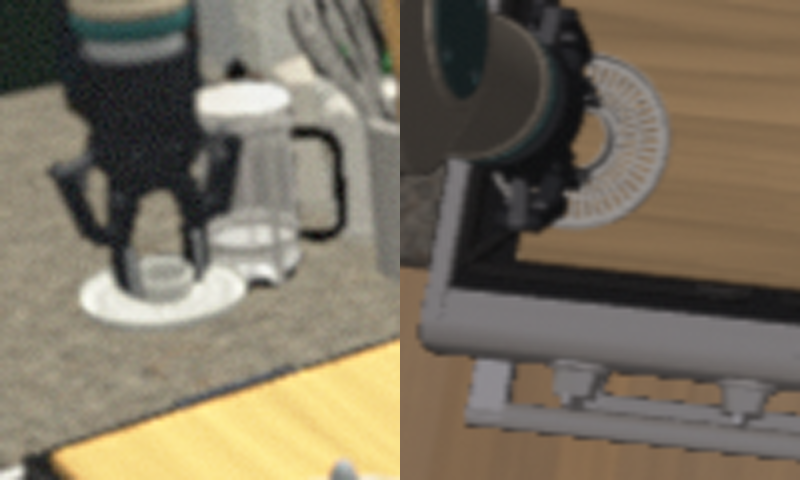

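The strainer is held level and centred (scene disc centre about (180.6,153), predicted (180.7,152)). Next it goes over the spindle.

```bash
python3 -m creep '[[[-1,0,-0.4],[0,0,0],-0.5],[[-1,-0.1,-0.4],[0,0,0],-0.5],[[-1,-0.1,0],[0,0,0],-0.5],[[-1,-0.1,0],[0,0,0],-0.5],[[-1,-0.1,0],[0,0,0],-0.5],[[-1,-0.1,0],[0,0,0],-0.5],[[-1,0,0],[0,0,0],-0.5],[[-1,0,0],[0,0,0],-0.5]]'
python3 -m creep '[[[-1,0,0],[0,0,0],-0.5],[[-1,0,0],[0,0,0],-0.5],[[-0.4,0,0],[0,0,0],-0.5],[[0,0,0],[0,0,0],-0.5],[[0,0,0],[0,0,0],-0.5],[[0,0,0],[0,0,0],-0.5],[[0,0,0],[0,0,0],-0.5],[[0,0,0],[0,0,0],-0.5]]'
python3 - <<'E'
from h import *
go(.504,-.0715,.14)
s=manip.capture("scene"); t=manip.capture("top"); p=manip.get_state()["tool_pos"]
cv2.imwrite("pics/e.png",np.hstack([cv2.resize(x,None,fx=4,fy=4,interpolation=cv2.INTER_CUBIC) for x in(s[140:260,175:275],t[185:305,200:300])]))
E
```

```text
time: 8.35
tool_pos: [0.5026, -0.0137, 0.1952]
eef_rot: [-180.0, 0.0, 89.9]
ft_force: [-0.4, 0.4, -0.3]
gripper_width: 0.485
grip_force: 40.9
time: 9.35
tool_pos: [0.5033, -0.0717, 0.1953]
eef_rot: [-180.0, -0.0, 90.0]
ft_force: [0.1, -0.8, -1.6]
gripper_width: 0.489
grip_force: 40.9
t 9.35 pos [ 0.5033 -0.0717  0.1953] [-179.9982   -0.0056   90.0312] F [ 0.1262 -0.794  -1.5741] w 0.4886332529953493 grip 40.90957906097174 q7 18.773763274909104
units [0.0059 0.0265 2.2113] tilt fix [-0.0004 -0.0011  0.0062]
```

View pics/e.png

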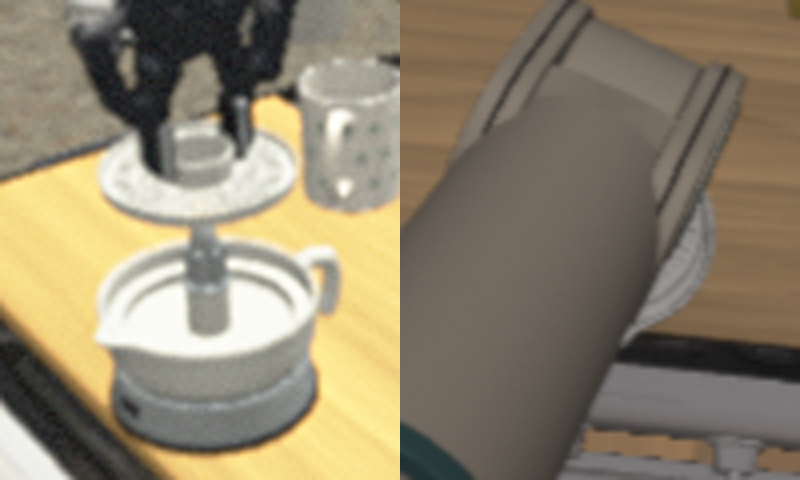

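The disc centre (crop u about 198) lines up with the spindle axis extrapolated up (about 200), so I'll lower it.

```bash
python3 -m creep '[[[0,0,0.4],[0,0,0],-0.5],[[0,0,0.4],[0,0,0],-0.5],[[0,0,0.4],[0,0,0],-0.5],[[0,0,0.4],[0,0,0],-0.5],[[0,0,0.4],[0,0,0],-0.5],[[0,0,0.4],[0,0,0],-0.5],[[0,0,0.2],[0,0,0],-0.5],[[0,0,0],[0,0,0],-0.5]]'
python3 -m creep '[[[0,0,0.15],[0,0,0],-0.5],[[0,0,0.15],[0,0,0],-0.5],[[0,0,0.15],[0,0,0],-0.5],[[0,0,0.15],[0,0,0],-0.5],[[0,0,0.1],[0,0,0],-0.5],[[0,0,0],[0,0,0],-0.5],[[0,0,0],[0,0,0],-0.5],[[0,0,0],[0,0,0],-0.5]]'
python3 - <<'E'
from h import *
go(.504,-.0715,.103)
E
```

```text
time: 10.45
tool_pos: [0.5031, -0.072, 0.1299]
eef_rot: [-180.0, -0.0, 90.0]
ft_force: [0.3, -0.6, -1.0]
gripper_width: 0.486
grip_force: 40.9
time: 11.45
tool_pos: [0.5034, -0.072, 0.1129]
eef_rot: [180.0, 0.0, 90.0]
ft_force: [0.4, -0.6, -0.7]
gripper_width: 0.492
grip_force: 40.9
t 11.45 pos [ 0.5034 -0.072   0.1129] [179.9869   0.0018  90.0001] F [ 0.4116 -0.5746 -0.6738] w 0.4917345488584313 grip 40.908717080019414 q7 21.970060229699616
units [0.0216 0.0243 0.396 ] tilt fix [0.0026 0.0004 0.    ]
```

```bash
python3 -m creep '[[[0,0,0.1],[0,0,0],-0.5],[[0,0,0.1],[0,0,0],-0.5],[[0,0,0.1],[0,0,0],-0.5],[[0,0,0.05],[0,0,0],-0.5],[[0,0,0],[0,0,0],-0.5],[[0,0,0],[0,0,0],-0.5],[[0,0,0],[0,0,0],-0.5],[[0,0,0],[0,0,0],-0.5]]'
python3 -m creep '[[[0,0,0.08],[0,0,0],-0.5],[[0,0,0],[0,0,0],-0.5],[[0,0,0],[0,0,0],-0.5],[[0,0,0],[0,0,0],-0.5],[[0,0,0],[0,0,0],-0.5],[[0,0,0],[0,0,0],-0.5],[[0,0,0],[0,0,0],-0.5],[[0,0,0],[0,0,0],-0.5]]'
```

```text
time: 12.45
tool_pos: [0.5033, -0.072, 0.1041]
eef_rot: [180.0, -0.0, 90.0]
ft_force: [1.1, 0.1, -1.4]
gripper_width: 0.485
grip_force: 40.9
time: 13.45
tool_pos: [0.5035, -0.072, 0.1029]
eef_rot: [180.0, -0.0, 90.0]
ft_force: [-2.5, 1.0, 8.2]
gripper_width: 0.486
grip_force: 41.8
```

It made contact at exactly the predicted seat height (z 0.103, 8 N). I'll release, lift and head for the reamer.

```bash
python3 -m creep '[[[0,0,0],[0,0,0],-0.1],[[0,0,0],[0,0,0],0.2],[[0,0,0],[0,0,0],0.4],[[0,0,0],[0,0,0],0.4],[[0,0,-0.5],[0,0,0],0.4],[[0,0,-1],[0,0,0],0.4],[[0,0,-1],[0,0,0],0.4],[[0,0,-1],[0,0,0],0.4]]'
python3 -m creep '[[[-1,0,-1],[0,0,0],0.7],[[-1,0,0],[0,0,0],0.7],[[-1,0.2,0],[0,0,0],0.7],[[-1,0.2,0],[0,0,0],0.7],[[-1,0.2,0],[0,0,0],0.7],[[-1,0.2,0],[0,0,0],0.7],[[-1,0.2,0],[0,0,0],0.7],[[-1,0.2,0],[0,0,0],0.7]]'
python3 - <<'E'
from h import *
go(.5355,-.3256,.1)
s=manip.capture("scene"); t=manip.capture("top")
cv2.imwrite("pics/f.png",np.hstack([cv2.resize(x,None,fx=4,fy=4,interpolation=cv2.INTER_CUBIC) for x in(s[175:275,180:280],t[200:300,205:305])]))
c=contour(t,(325,228,35,30)); W=np.array([onz("top",p,.033) for p in c]); print(circ(W))
E
```

```text
time: 14.45
tool_pos: [0.5033, -0.0721, 0.1911]
eef_rot: [180.0, 0.0, 90.0]
ft_force: [0.2, -0.6, -0.1]
gripper_width: 0.702
grip_force: 0.0
time: 15.45
tool_pos: [0.5333, -0.2729, 0.2154]
eef_rot: [180.0, 0.0, 90.0]
ft_force: [-0.1, -0.4, 0.4]
gripper_width: 0.85
grip_force: 0.0
t 15.45 pos [ 0.5333 -0.2729  0.2154] [179.9793   0.0129  89.9907] F [-0.1011 -0.4301  0.3878] w 0.8501956985193442 grip 0.0 q7 36.55748930458446
units [-2.1088  0.0858  4.6154] tilt fix [ 0.0041  0.0026 -0.0019]
(array([ 0.5334, -0.3275]), np.float64(0.05129297591617264))
```

View pics/f.png

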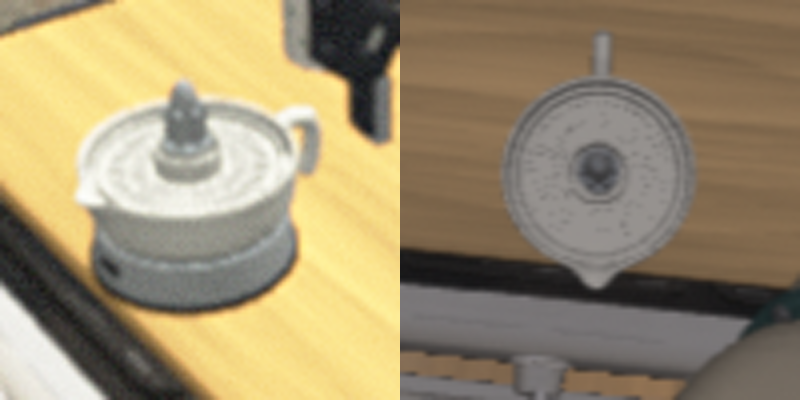

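The strainer lies flat in the bowl around the spindle (top crop centre about (599,170), concentric with the rim). Next is the reamer.

```bash
python3 -m creep '[[[-1,0.1,0.8],[0,0,0],0.7],[[-1,0,0.8],[0,0,0],0.7],[[-0.1,0,0.8],[0,0,0],0.7],[[0,0,0.6],[0,0,0],0.7],[[0,0,0.5],[0,0,0],0.7],[[0,0,0],[0,0,0],0.7],[[0,0,0],[0,0,0],0.7],[[0,0,0],[0,0,0],0.7]]'
python3 - <<'E'
from h import *
go(.5355,-.3256,.034)
s=manip.capture("scene")
cv2.imwrite("pics/g.png",cv2.resize(s[190:310,240:360],None,fx=4,fy=4,interpolation=cv2.INTER_CUBIC))
p=manip.get_state()["tool_pos"]
print(pix("scene",[*p[:2],.083]),pix("scene",[*p[:2],.021]))
E
```

```text
time: 16.55
tool_pos: [0.5363, -0.3247, 0.1278]
eef_rot: [179.9, 0.0, 90.0]
ft_force: [-0.5, -0.2, 0.4]
gripper_width: 0.855
grip_force: 0.0
t 16.55 pos [ 0.5363 -0.3247  0.1278] [179.9327   0.037   90.0062] F [-0.5484 -0.1501  0.3702] w 0.8547195919152999 grip 0.0 q7 42.303542606087156
units [-0.0344 -0.0346  3.7528] tilt fix [0.0135 0.0074 0.0012]
[305.1712 266.2909] [304.1918 289.0635]
```

View pics/g.png

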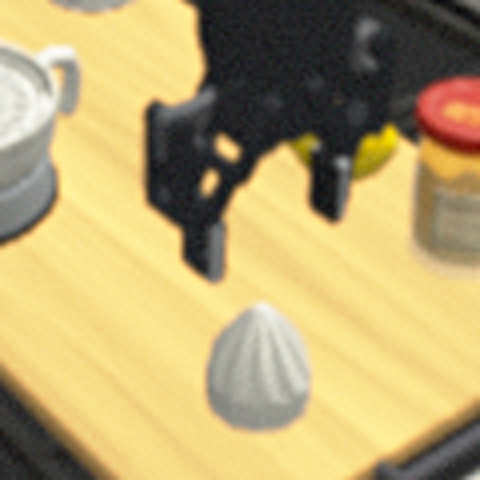

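The apex is at scene (305,265.8) against (305.2,266.3) predicted, so it is well aligned. I'll descend and grip.

```bash
python3 -m creep '[[[0,0,0.7],[0,0,0],0.7],[[0,0,0.7],[0,0,0],0.7],[[0,0,0.7],[0,0,0],0.7],[[0,0,0.6],[0,0,0],0.7],[[0,0,0.5],[0,0,0],0.7],[[0,0,0.3],[0,0,0],0.7],[[0,0,0.2],[0,0,0],0.7],[[0,0,0],[0,0,0],0.7]]'
python3 -m creep '[[[0,0,0],[0,0,0],0.5],[[0,0,0],[0,0,0],0.3],[[0,0,0],[0,0,0],0.1],[[0,0,0],[0,0,0],-0.1],[[0,0,0],[0,0,0],-0.3],[[0,0,0],[0,0,0],-0.3],[[0,0,0],[0,0,0],-0.3],[[0,0,0],[0,0,0],-0.3]]' 60
```

```text
time: 17.6
tool_pos: [0.5358, -0.3245, 0.0345]
eef_rot: [-180.0, -0.0, 90.0]
ft_force: [0.2, -0.1, 0.2]
gripper_width: 0.855
grip_force: 0.0
time: 18.6
tool_pos: [0.5361, -0.3247, 0.0355]
eef_rot: [179.9, 0.0, 90.0]
ft_force: [-1.6, 1.7, 5.7]
gripper_width: 0.617
grip_force: 63.5
```

```bash
python3 -m creep '[[[0,0,-0.4],[0,0,0],-0.3],[[0,0,-0.8],[0,0,0],-0.3],[[0,0,-1],[0,0,0],-0.3],[[0,0,-1],[0,0,0],-0.3],[[0,0,-1],[0,0,0],-0.3],[[0,0,-1],[0,0,0],-0.3],[[0,0,-1],[0,0,0],-0.3],[[0,0,0],[0,0,0],-0.3]]'
python3 -m creep '[[[1,-0.2,0],[0,0,0],-0.3],[[1,-0.2,0],[0,0,0],-0.3],[[1,-0.2,0],[0,0,0],-0.3],[[1,-0.2,0],[0,0,0],-0.3],[[1,-0.2,0],[0,0,0],-0.3],[[1,-0.2,0],[0,0,0],-0.3],[[1,-0.1,0],[0,0,0],-0.3],[[1,0,0],[0,0,0],-0.3]]'
python3 -m creep '[[[1,0,0],[0,0,0],-0.3],[[0.8,0,0],[0,0,0],-0.3],[[0.3,0,0],[0,0,0],-0.3],[[0,0,0],[0,0,0],-0.3],[[0,0,0],[0,0,0],-0.3],[[0,0,0],[0,0,0],-0.3],[[0,0,0],[0,0,0],-0.3],[[0,0,0],[0,0,0],-0.3]]'
python3 - <<'E'
from h import *
go(.504,-.0715,.15)
s=manip.capture("scene")
cv2.imwrite("pics/i.png",cv2.resize(s[130:260,165:285],None,fx=4,fy=4,interpolation=cv2.INTER_CUBIC))
E
```

```text
time: 19.6
tool_pos: [0.5371, -0.3255, 0.1926]
eef_rot: [179.7, 0.2, 90.0]
ft_force: [0.1, -0.5, -2.3]
gripper_width: 0.625
grip_force: 63.1
time: 20.6
tool_pos: [0.5024, -0.1236, 0.1889]
eef_rot: [-179.9, -0.0, 90.0]
ft_force: [1.1, -0.5, -0.8]
gripper_width: 0.617
grip_force: 63.1
time: 21.6
tool_pos: [0.5033, -0.0723, 0.1895]
eef_rot: [180.0, 0.0, 90.0]
ft_force: [0.4, -0.8, -1.9]
gripper_width: 0.618
grip_force: 63.1
t 21.6 pos [ 0.5033 -0.0723  0.1895] [179.9997   0.0019  89.9726] F [ 0.4276 -0.8457 -1.9438] w 0.6180654754276391 grip 63.06588063016534 q7 19.759350635259228
units [0.0316 0.029  1.5817] tilt fix [ 0.0001  0.0004 -0.0055]
```

View pics/i.png

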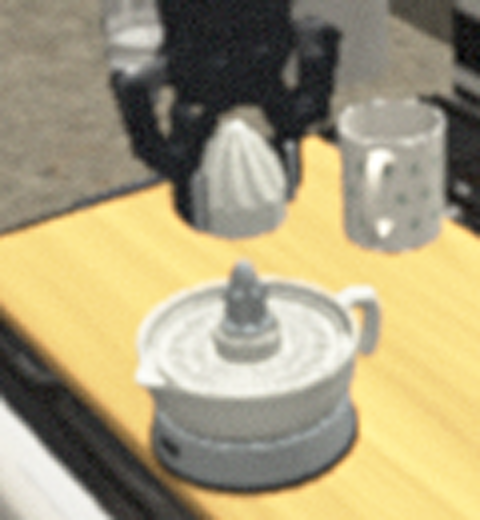

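The reamer is upright and in line: apex (238,120) and skirt (239,215) sit on the spindle line, tip (243,263). I'll lower it onto the tooth ends.

```bash
python3 -m creep '[[[0,0,0.3],[0,0,0],-0.3],[[0,0,0.3],[0,0,0],-0.3],[[0,0,0.3],[0,0,0],-0.3],[[0,0,0.3],[0,0,0],-0.3],[[0,0,0.2],[0,0,0],-0.3],[[0,0,0.2],[0,0,0],-0.3],[[0,0,0.1],[0,0,0],-0.3],[[0,0,0],[0,0,0],-0.3]]'
python3 -m creep '[[[0,0,0.06],[0,0,0],-0.3],[[0,0,0.06],[0,0,0],-0.3],[[0,0,0.06],[0,0,0],-0.3],[[0,0,0],[0,0,0],-0.3],[[0,0,0],[0,0,0],-0.3],[[0,0,0],[0,0,0],-0.3],[[0,0,0],[0,0,0],-0.3],[[0,0,0],[0,0,0],-0.3]]'
```

```text
time: 22.65
tool_pos: [0.5032, -0.072, 0.1469]
eef_rot: [-180.0, -0.0, 90.0]
ft_force: [0.0, -0.4, -1.5]
gripper_width: 0.62
grip_force: 63.1
time: 23.65
tool_pos: [0.5034, -0.072, 0.1433]
eef_rot: [180.0, -0.0, 90.0]
ft_force: [-1.0, 1.2, 6.5]
gripper_width: 0.624
grip_force: 64.0
```

It is resting on the tooth ends at the expected height. I'll turn it with a light press.

```bash
python3 -m creep '[[[0,0,0.04],[0,0,0.8],-0.3],[[0,0,0],[0,0,0.8],-0.3],[[0,0,0],[0,0,0.8],-0.3],[[0,0,0],[0,0,0.8],-0.3],[[0,0,0],[0,0,0.8],-0.3],[[0,0,0],[0,0,0.8],-0.3],[[0,0,0],[0,0,0.8],-0.3],[[0,0,0],[0,0,0],-0.3]]'
python3 -c "
from h import *
go(.504,-.0715,.12); print(manip.get_state()['ft_torque'])"
```

```text
time: 24.65
tool_pos: [0.5033, -0.0719, 0.1415]
eef_rot: [180.0, 0.0, 62.1]
ft_force: [1.1, 0.3, -1.1]
gripper_width: 0.619
grip_force: 63.1
t 24.65 pos [ 0.5033 -0.0719  0.1415] [179.9977   0.0065  62.0522] F [ 1.0797  0.3168 -1.0738] w 0.619007715857445 grip 63.08803455904126 q7 2.0798366943907096
units [0.0258 0.016  0.8597] tilt fix [ 0.0001  0.0014 -5.5896]
[ 0.0744 -0.0114 -0.038 ]
```

The force vanished and z is below the tooth ends, so it has meshed. I'll slide it down.

```bash
python3 -m creep '[[[0,0,0.12],[0,0,0],-0.3],[[0,0,0.12],[0,0,0],-0.3],[[0,0,0.12],[0,0,0],-0.3],[[0,0,0.12],[0,0,0],-0.3],[[0,0,0.12],[0,0,0],-0.3],[[0,0,0.12],[0,0,0],-0.3],[[0,0,0],[0,0,0],-0.3],[[0,0,0],[0,0,0],-0.3]]'
python3 -m creep '[[[0,0,0.06],[0,0,0],-0.3],[[0,0,0.06],[0,0,0],-0.3],[[0,0,0.06],[0,0,0],-0.3],[[0,0,0],[0,0,0],-0.3],[[0,0,0],[0,0,0],-0.3],[[0,0,0],[0,0,0],-0.3],[[0,0,0],[0,0,0],-0.3],[[0,0,0],[0,0,0],-0.3]]'
```

```text
time: 25.65
tool_pos: [0.5032, -0.0719, 0.1235]
eef_rot: [-180.0, -0.0, 62.0]
ft_force: [0.9, 1.2, -2.2]
gripper_width: 0.617
grip_force: 63.1
time: 26.65
tool_pos: [0.5034, -0.0719, 0.1194]
eef_rot: [180.0, -0.0, 62.0]
ft_force: [-0.1, 2.3, 6.3]
gripper_width: 0.618
grip_force: 63.7
```

It is home at the predicted height (0.1194) with 6 N. I'll seat it lightly, release, lift clear and check.

```bash
python3 -m creep '[[[0,0,0.04],[0,0,0],-0.3],[[0,0,0],[0,0,0],-0.3],[[0,0,0],[0,0,0],-0.3],[[0,0,0],[0,0,0],0.1],[[0,0,0],[0,0,0],0.3],[[0,0,0],[0,0,0],0.6],[[0,0,0],[0,0,0],0.6],[[0,0,0],[0,0,0],0.6]]'
python3 -m creep '[[[0,0,-0.3],[0,0,0],0.6],[[0,0,-0.5],[0,0,0],0.6],[[0,0,-1],[0,0,0],0.6],[[0,0,-1],[0,0,0],0.6],[[0,0,-1],[0,0,0],0.6],[[0,0,-1],[0,0,0],0.6],[[0,0,0],[0,0,0],0.6],[[0,0,0],[0,0,0],0.6]]'
python3 -m creep '[[[-1,0,0],[0,0,0],0.6],[[-1,0,0],[0,0,0],0.6],[[-1,0,0],[0,0,0],0.6],[[-1,0,0],[0,0,0],0.6],[[-1,0,0],[0,0,0],0.6],[[-1,0,0],[0,0,0],0.6],[[0,0,0],[0,0,0],0.6],[[0,0,0],[0,0,0],0.6]]'
python3 - <<'E'
from h import *
s=manip.capture("scene");t=manip.capture("top")
cv2.imwrite("pics/j.png",np.hstack([cv2.resize(x,None,fx=4,fy=4,interpolation=cv2.INTER_CUBIC) for x in(s[165:265,180:280],t[200:300,205:305])]))
for z in(.084,.108): print(pix("scene",[.504,-.0715,.021+z+.062]))
E
```

```text
time: 27.65
tool_pos: [0.5032, -0.0722, 0.1178]
eef_rot: [-180.0, 0.0, 62.0]
ft_force: [0.4, 0.2, 0.3]
gripper_width: 0.801
grip_force: 0.0
time: 28.65
tool_pos: [0.503, -0.0718, 0.238]
eef_rot: [-180.0, -0.0, 62.0]
ft_force: [-0.4, 0.9, 0.3]
gripper_width: 0.801
grip_force: 0.0
time: 29.65
tool_pos: [0.433, -0.2035, 0.2375]
eef_rot: [-179.9, -0.0, 62.0]
ft_force: [0.3, 0.1, 1.0]
gripper_width: 0.805
grip_force: 0.0
[224.5539 187.3392]
[223.8936 178.2499]
```

View pics/j.png

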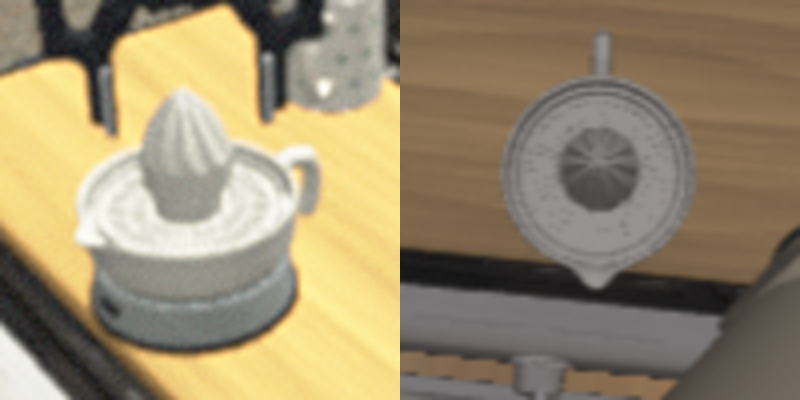

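The apex is at crop (182,88), which is scene (225.5,187). That matches the home prediction (224.6,187.3) and not the unmeshed one (row 178). The strainer is flat and the gripper is clear.

```bash
python3 -c "
from station import manip
print(manip.hand_in())"
```

```text
the job is handed in; nothing more can be done
None
```

The strainer lies flat in the bowl over the spindle, the reamer is meshed and fully home with light contact forces only, the mug, lemon and jar were left alone, and the job was handed in at about 30 s.

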